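Load the stepped slide cassette the right way round and close the slide warmer

ROBOT

A 6-joint arm with a two-finger parallel gripper is mounted at the origin on the work surface. World frame = base frame: x ahead of the robot, y to its left, z up, the work surface at z = 0. Lengths are in m, angles in rad, forces in N, time in s.
With the tool pointing down it reaches from about 0.275 to 0.725 m from the base axis. Payload 15.9 kg.
Tool frame: the origin (TCP) lies at the very end of the fingers, on their centre line; the grasp point (between the pads) lies 19 mm behind it; x points along the fingers, z is the direction in which the jaws open and shut, and the axes are right-handed (so a half turn about x gives the same grasp; the last joint's range is limited). The gripper opens to 85 mm and grips with 20 to 120 N. Pads are 22 mm wide; open, the fingers measure 114 mm over their backs; the gripper's body (76 mm by 85 mm) begins 54 mm behind the grasp point. The pads swing forward as they close: fully open they stand 13 mm farther back than shut.
Start: joints at [-1.311, 0.213, -0.034, 1.323, 0, 1.571], TCP at [0.128, -0.483, 0.231] pointing down, gripper open.
Joint ranges: [-2.98, 2.98], [-0.74, 1.72], [-1.14, 1.35], [-2.1, 2.04], [-1.57, 1.44], [-3.14, 3.14]. Speed limits (rad/s): [1.89, 1.89, 2.39, 2.57, 3.14, 3.14].

INTERFACE

Orientations are given as a unit quaternion [x, y, z, w].
In Python, from workcell import env gives the robot as it stands.
- The arm moves only by the tool play_rows, never from a script. Its argument "plan" is a list of rows, each a list of 7 numbers: the gripper's target within -1 to 1 (shut at 1, half-way at 0, fully open at -1), then the shift along the tool's x, y, z in mm, then the turn, a rotation vector about the tool's x, y, z in rad. In form: [[grip, x, y, z, rx, ry, rz], ...]. A call has 1 to 20 rows; each row is the pose to reach, as a shift and turn from the pose commanded when the call began, along the tool's axes at that moment; what a row does not reach only later rows make up. A row lasts 1/10 s, in which the tool goes at most 50 mm and 8.59 degrees, less where a joint would pass 70% of its speed; a pose out of reach is approached as far as the arm can. A call with a gripper value outside its range is refused whole. The fingers move at their own pace and stop on an object; "squeeze" is the grip in N (left out, the last holds). Time passes only in rows, so rows that repeat a pose let the fingers close. It gives the time, the measured TCP pose, the force and the opening at its end, in the units of the state.
- env.get_state(): the state, without advancing time (a new reading comes with each control period).
- env.grab_frame(name): name is "side" or "top"; returns a dict with "color" (480x640x3 uint8, red, green, blue), "fx", "fy", "cx", "cy" (pixels), "R" (3x3) and "t" (3): a world point X has camera coordinates R X + t. Camera axes: x right, y down, z forward; pixel columns grow to the right and rows downward; lengths in m; the calibration is good to about 2 mm. A picture is of the moment at which its call begins. There is no depth.
- env.sign_off(): hands the job in, once; it reports no verdict.
The state is a dict: "time": time; "joint_pos": joint angles; "joint_velocities": joint speeds; "effort": joint torques, N m; "position": TCP position; "eef_rot": TCP orientation; "force": force on the tool from outside, world axes, zero at the start; "moment": the same for the moment, N m; "gripper_width": opening from 0.0 (shut) to 1.0 (fully open).
Only numpy, scipy, OpenCV 4.12 (cv2) and the standard library are available. Lean on these libraries where they do the work, as an engineer would, in place of code of your own. Each camera call takes 0.05 s, during which the arm holds its last target. There are 200 camera calls.

TASK

Load the white slide cassette from the dish into the open slide warmer, then break the hood's locked stay at its red knuckle and gently lower the hood fully shut. The cassette looks the same both ways, but one end has a step hidden underneath: feel which end it is, and put that end over the orange ledge so that the cassette lies flat on the floor of the bay. Set the cassette down rather than dropping it, and leave the bottle, beaker, tip box and jar where they are.

Things in the scene. Friction and masses are not known exactly. Their poses are not given: they have to be found in the camera images.
- cassette_mid (a point): centre (half-way up) of the loose slide cassette: a block 140 mm long (x axis), 44 mm wide (y), 34 mm high (z), 0.25 to 0.45 kg, white with a black foot; grip it across its width. It starts flat in the dish at any yaw. Under ONE end the foot is cut away: a step 8 mm high over the last 50 mm of the length, full width. Which end that is you are not told: feel for it.
- dish (a point): centre of the dish's upper face (4 mm above the bench) under the cassette: a fixed dark round dish 200 mm across, rim 12 mm above the bench. Pressed with 5 to 8 N on its top 62 mm from its centre, the cassette's stepped end gives (rocks down 4 to 6 mm there, then stops); its other end is solid. Let go, it rocks back flat.
- bay (a point): centre of the floor of the warmer's bay, 50 mm above the bench. The warmer is a fixed white box, 160 mm along x, 190 mm along y; walls 5 mm thick, rim 37 mm above this floor. The cassette lies along y, centred here, between steel rails (inner faces at x = +-27 mm, 110 mm long) and end stops (inner faces at y = +-75 mm), all 8 mm high. Loaded properly, its centre is 17 mm above this floor.
- ledge (a point): centre of the top of the orange ledge on the bay floor, at the bay's hinge end: 7 mm high, 50 mm wide (x), from 33 to 75 mm from the bay's centre along the warmer's +y. Only the stepped end of the cassette clears it; the wrong way round the cassette lies tilted by over 0.1 rad and the hood cannot shut.
- hood_hinge (a point): middle of the hood's hinge axis, on the +y rim of the warmer, 87 mm above the bench; axes as the warmer's, the hinge runs along x.
- hood_edge (a point): middle of the hood's free edge, on its outer (when shut, upper) face, 190 mm from the hinge. The hood is a white plate 160 mm wide along the hinge and 10 mm thick (shut, its underside is at hinge height), with a black tab 70 mm wide, 6 mm thick, reaching 14 mm beyond the edge. It stands near upright over the warmer's +y side; push it shut from its outer side, towards -y and down.
- hood (a joint): hood angle in rad: 0 shut, 1.48 open as it starts, 1.53 at most. The hinge is stiff (about 0.4 N m), so the hood stays where it is left and does not fall; moved faster than 1.5 rad/s towards shut it counts as slammed.
- knuckle (a point): middle of the stay's red knuckle pin, 16 mm in diameter, 36 mm long along the warmer's x, outside its -x wall (this point 32 mm from the wall), 66 mm from the open hood: lean the tool back from the hood for room. To break the stay push the pin down and towards the hinge: in the warmer's axes (y, z) = (+0.56, -0.83). 4 mm brings the links straight, 10 mm or more breaks them well; a few newtons.
- stay_foot (a point): foot pivot of the stay, on the warmer's -x side, 120 mm from the hinge. The stay is two 69 mm steel links from here up to the hood; it starts locked just past straight, and the hood cannot be lowered. Once broken at the knuckle, the links fold down beside the warmer as the hood is lowered.
- stay (a joint): fold of the stay's knuckle in rad: 0 locked (at its stop), 0.12 straight, above 0.3 broken, about 2.5 when the hood is shut.
- bottle: bystander: amber bottle, 60 mm across, 150 mm tall; origin under its centre.
- beaker: bystander: glass beaker, 68 mm across, 85 mm tall; origin under its centre.
- tipbox: bystander: blue tip box with a clear lid, 80 x 115 x 54 mm; origin under its centre.
- jar: bystander: white jar with a red cap, 56 mm across, 60 mm tall; origin under its centre.
Things that resemble listed ones, but are neither listed nor needed, are in the scene too. There is more than one size of the part that bears cassette_mid; the job needs the smaller.

How it is judged:
On the way, in this order (a step that is already met when the one before it is completed fails the run):
1. the cassette lies flat in the bay, its stepped end over the ledge, with the hood still open and the stay locked (horizontal distance between cassette_mid and bay below 0.012 m and z of cassette_mid in the frame of bay below 0.0195 m and angle between cassette_mid's own z axis and vertical below 0.03 rad and value of joint stay below 0.12 rad and value of joint hood above 1.2 rad), for 0.2 s.
2. the stay is broken at its knuckle (value of joint stay above 0.3 rad), for 0.05 s.
3. the hood is shut (value of joint hood below 0.03 rad), for 0.1 s.
At the end, for the whole second after the job is handed in: The hood is shut (within 0.03 rad) with the cassette at rest under it, flat in the bay (tilt under 0.03 rad, centre at most 19.5 mm above the bay floor, within 12 mm of the bay's centre), and the four bystanders are within 20 mm of where they stood (value of joint hood below 0.03 rad and horizontal distance between cassette_mid and bay below 0.012 m and z of cassette_mid in the frame of bay below 0.0195 m and angle between cassette_mid's own z axis and vertical below 0.03 rad and linear speed of cassette below 0.02 m/s and distance of each of bottle, beaker, tipbox, jar from where it was at the start of the episode below 0.02 m); the robot touches nothing.
It fails at once if the hood is slammed (closing faster than 1.5 rad/s) (velocity of joint hood below -1.5 rad/s).
It fails at once if the cassette is dropped (faster than 0.7 m/s while out of the fingers) (linear speed of cassette above 0.7 m/s and contact force between the fingers and cassette below 0.05 N).
It fails at once if a bystander is knocked away (more than 20 mm) (distance of any of bottle, beaker, tipbox, jar from where it was at the start of the episode above 0.02 m).
It also fails if it takes over 72 s, if anything falls off the work surface, if the arm or the gripper's body presses on something with over 40 N, if the wrist force passes 120 N, or if a joint passes its speed limit or range.

## Working session

There is one attempt and no reset: what is moved stays moved. The work goes in short steps, Python scripts to look and compute and a tool call to move; the robot and the scene stay as the last step left them, time stands still between calls to the robot, and variables do not carry over. Pictures are saved under pics/ and viewed, about 8 in all and at most 12, crops included, and the job is handed in when it is done.

Besides the shell and the picture viewer there is one more tool, called after ">>>" as name([rows], argument=value, ...), one row to a line, values as JSON. play_rows: Moves the arm, as the interface text tells. Its arguments: {"type":"object","properties":{"plan":{"type":"array"},"squeeze":{"type":"number"}},"required":["plan"]}

```bash
mkdir -p pics; ls; python3 - <<'E'
from workcell import env
import cv2, json
s=env.get_state(); print(s)
for n in ("side","top"):
    f=env.grab_frame(n); cv2.imwrite(f"pics/{n}0.png",f["color"][:,:,::-1])
    print(n,f["fx"],f["fy"],f["cx"],f["cy"],f["R"],f["t"])
E
```

```text
pics
{'time': 0.0, 'joint_pos': array([-1.31099303e+00,  2.13380277e-01, -3.50724224e-02,  1.32351747e+00,
        1.92884140e-05,  1.57081210e+00]), 'joint_velocities': array([ 0.00102095, -0.00131612, -0.00050603, -0.00018629, -0.00019118,
       -0.00107334]), 'effort': array([ 6.31415271e-03, -6.86163497e+01,  4.87118053e+01,  1.78666081e-02,
        2.86112881e-04, -2.07448829e-05]), 'position': array([ 0.12835958, -0.48287437,  0.23079883]), 'eef_rot': array([ 0.43128174,  0.56087698, -0.43076498,  0.56022728]), 'force': array([ 0.22031682,  0.47669363, -0.52948224]), 'moment': array([-0.0279909 , -0.04834645, -0.04935598]), 'gripper_width': 1.0004165349184262}
side 503.3427544102707 503.3427544102707 314.32797038142843 237.60491575766315 [[-0.99196604 -0.12602675  0.01098292]
 [-0.10655743  0.78560675 -0.60948137]
 [ 0.0681827  -0.60575514 -0.79272431]] [0.4719402  0.23206741 1.0764721 ]
top 562.9682273613707 562.9682273613707 314.5844548089103 239.01410615754847 [[ 8.47851032e-04 -9.99985481e-01  5.32154747e-03]
 [-9.94286950e-01 -1.41100088e-03 -1.06730830e-01]
 [ 1.06736789e-01 -5.20065336e-03 -9.94273710e-01]] [-0.11128733  0.52084656  1.47487974]
```

View pics/side0.png

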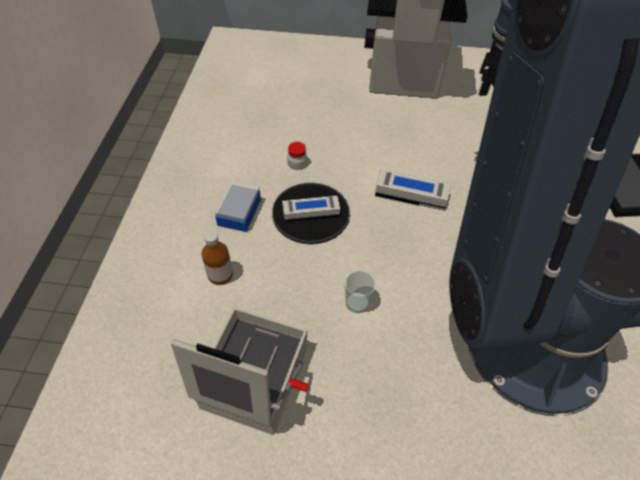

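View pics/top0.png

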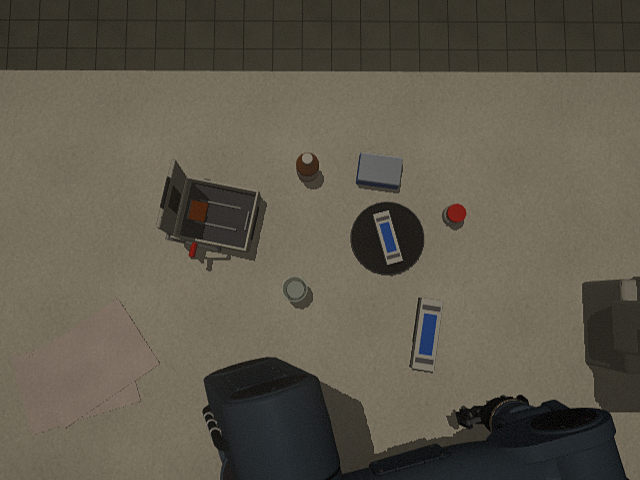

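Side view: dish with the small cassette at (311,207), larger look-alike at (413,187), warmer at (250,370), red pin at (299,384). Top view: small cassette at (388,237) in the dish, look-alike at (426,334) on the bench, warmer at (218,215), pin (193,250). The candidates for the cassette are those two. I choose the one in the dish, which also looks the smaller, and check it in a crop.

```bash
cat > h.py <<'E'
import numpy as np, cv2
from workcell import env
from scipy.spatial.transform import Rotation as Rt
def ray(f,uv):
    d=np.array([(uv[0]-f["cx"])/f["fx"],(uv[1]-f["cy"])/f["fy"],1.]); R=np.array(f["R"])
    return -R.T@np.array(f["t"]), R.T@d
def onz(f,uv,z):
    o,d=ray(f,uv); return o+d*(z-o[2])/d[2]
def tri(fa,a,fb,b):
    A=[];B=[]
    for f,u in((fa,a),(fb,b)):
        o,d=ray(f,u); d=d/np.linalg.norm(d); P=np.eye(3)-np.outer(d,d); A.append(P);B.append(P@o)
    X=np.linalg.lstsq(np.vstack(A),np.hstack(B),rcond=None)[0]
    return X,[np.linalg.norm(A[i]@X-B[i]) for i in (0,1)]
def proj(f,X):
    c=np.array(f["R"])@X+f["t"]; return np.array([f["fx"]*c[0]/c[2]+f["cx"],f["fy"]*c[1]/c[2]+f["cy"]])
def blob(img,mask,box):
    m=np.zeros(mask.shape,np.uint8); x0,y0,x1,y1=box; m[y0:y1,x0:x1]=mask[y0:y1,x0:x1]
    c=max(cv2.findContours(m,cv2.RETR_EXTERNAL,cv2.CHAIN_APPROX_NONE)[0],key=cv2.contourArea)
    return c,cv2.minAreaRect(c)
E
python3 - <<'E'
from h import *
T=env.grab_frame("top");S=env.grab_frame("side")
t=T["color"];s=S["color"]
def blue(i): 
    h=cv2.cvtColor(i,cv2.COLOR_RGB2HSV); return cv2.inRange(h,(100,150,60),(130,255,255))
def red(i):
    h=cv2.cvtColor(i,cv2.COLOR_RGB2HSV); return cv2.inRange(h,(0,190,90),(5,255,255))|cv2.inRange(h,(175,190,90),(180,255,255))
def org(i):
    h=cv2.cvtColor(i,cv2.COLOR_RGB2HSV); return cv2.inRange(h,(6,150,60),(16,255,255))
for nm,box,z in(("dishcass",(350,200,425,275),.038),("decoy",(405,290,450,380),.04)):
    c,r=blob(t,blue(t),box); p=np.array([onz(T,q,z) for q in cv2.boxPoints(r)])
    print(nm,r,"ctr",onz(T,r[0],z),"sides",np.linalg.norm(p[1]-p[0]),np.linalg.norm(p[2]-p[1]))
    # white+label top: bright mask
    g=cv2.inRange(t,(90,90,90),(255,255,255))|blue(t)
    if nm=="dishcass":
        c,r=blob(t,cv2.morphologyEx(cv2.bitwise_or(cv2.inRange(t,(70,70,70),(255,255,255)),blue(t)),cv2.MORPH_CLOSE,np.ones((5,5))),(360,206,418,268))
        p=np.array([onz(T,q,.038) for q in cv2.boxPoints(r)]);print(" white",r,p.round(4),"ctr",p.mean(0),"sides",np.linalg.norm(p[1]-p[0]),np.linalg.norm(p[2]-p[1]))
ct,rt=blob(t,red(t),(180,235,205,265)); cs,rs=blob(s,red(s),(280,370,320,400))
print("red",rt,rs,tri(T,rt[0],S,rs[0]))
c,r=blob(t,org(t),(180,190,215,230)); print("ledge",r,onz(T,r[0],.057),[onz(T,q,.057).round(4) for q in cv2.boxPoints(r)])
a=cv2.resize(t[150:275,150:275],(400,400),interpolation=cv2.INTER_CUBIC)
b=cv2.resize(s[300:440,165:325],(0,0),fx=2.5,fy=2.5,interpolation=cv2.INTER_CUBIC)[:400]
c=cv2.resize(t[195:275,340:440],(250,200)); d=cv2.resize(t[290:380,380:480],(250,225))
im=np.zeros((600,800,3),np.uint8); im[:350,400:800]=b[:350]; im[:400,:400]=a; im[400:600,:250]=c; im[375:600,405:655]=d
cv2.imwrite("pics/c1.png",im[:,:,::-1])
E
```

```text
dishcass ((387.5283203125, 236.8490447998047), (28.570993423461914, 8.7910737991333), 74.05460357666016) ctr [ 0.52597388 -0.3043277   0.038     ] sides 0.023519264496369725 0.0760387000051271
 white ((387.4339599609375, 237.01889038085938), (52.7464485168457, 15.933823585510254), 74.05460357666016) [[ 0.5876 -0.2651  0.038 ]
 [ 0.5995 -0.3061  0.038 ]
 [ 0.4639 -0.3427  0.038 ]
 [ 0.4523 -0.302   0.038 ]] ctr [ 0.52584575 -0.3039935   0.038     ] sides 0.04272107498206417 0.14040550578252228
decoy ((427.5578308105469, 334.0760498046875), (12.655603408813477, 39.903438568115234), 7.765166282653809) ctr [ 0.27112526 -0.40507031  0.04      ] sides 0.1030082858417891 0.03301760985495934
red ((191.94117736816406, 249.23532104492188), (4.3656415939331055, 13.581995010375977), 14.03624439239502) ((297.5, 384.5000305175781), (18.973661422729492, 7.589465618133545), 18.43494987487793) (array([0.4836446 , 0.19600608, 0.12065212]), [np.float64(0.001292958903978785), np.float64(0.0012929589039786724)])
ledge ((197.6460418701172, 210.53367614746094), (15.890073776245117, 19.038105010986328), 12.994616508483887) [0.59276708 0.19703727 0.057     ] [array([0.5728, 0.2225, 0.057 ]), array([0.6222, 0.2125, 0.057 ]), array([0.6128, 0.1715, 0.057 ]), array([0.5634, 0.1817, 0.057 ])]
```

View pics/c1.png

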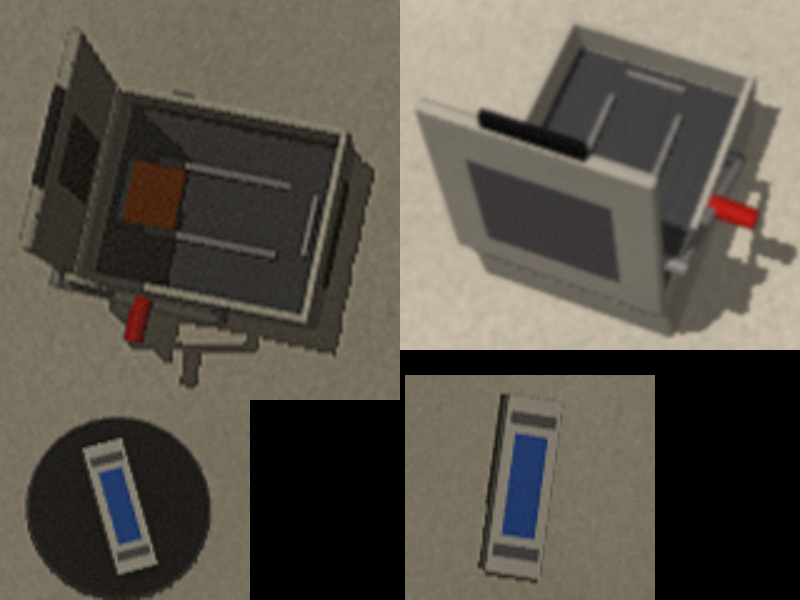

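The cassette in the dish measures 140 × 43 mm, which fits; the other one's label is larger, so it is the decoy. Next: reach above the dish.

```bash
cat >> h.py <<'E'
def down(yaw,lean=0):   # tool x down, jaw (tool z) along world yaw
    z=np.array([np.cos(yaw),np.sin(yaw),0]); x=np.array([0,0,-1.]); return np.column_stack([x,np.cross(z,x),z])
def to(p,M):
    s=env.get_state(); R=Rt.from_quat(s["eef_rot"]).as_matrix()
    print("shift mm",(R.T@(np.array(p)-s["position"])*1e3).round(1),"turn",Rt.from_matrix(R.T@M).as_rotvec().round(3),"pos",s["position"].round(4),"F",s["force"].round(2),"j",s["joint_pos"].round(2),"t",round(s["time"],2))
E
python3 - <<'E'
from h import *
s=env.get_state(); R=Rt.from_quat(s["eef_rot"]).as_matrix(); print(R.round(3))
a=np.deg2rad(15.1); c=np.array([.526,-.304,0]); u=np.array([np.cos(a),np.sin(a),0])
for yaw in (a+np.pi/2,a-np.pi/2):
  for sg in (1,-1): to(c+sg*.062*u+[0,0,.09],down(yaw))
T=env.grab_frame("top")
for q in [(257.8,191.3),(245.9,250),(187.5,179.4)]: print(onz(T,q,.087).round(4))
E
```

```text
[[-0.     0.966  0.257]
 [ 0.001  0.257 -0.966]
 [-1.     0.    -0.001]]
shift mm [141.1 492.3 -71. ] turn [ 3.138e+00 -0.000e+00  1.000e-03] pos [ 0.1284 -0.483   0.231 ] F [-0.37  0.32 -0.65] j [-1.31  0.21 -0.03  1.32  0.    1.57] t 0.2
shift mm [141.1 368.3 -70.6] turn [ 3.138e+00 -0.000e+00  1.000e-03] pos [ 0.1284 -0.483   0.231 ] F [-0.37  0.32 -0.65] j [-1.31  0.21 -0.03  1.32  0.    1.57] t 0.2
shift mm [141.1 492.3 -71. ] turn [-0.004 -0.001 -0.   ] pos [ 0.1284 -0.483   0.231 ] F [-0.37  0.32 -0.65] j [-1.31  0.21 -0.03  1.32  0.    1.57] t 0.2
shift mm [141.1 368.3 -70.6] turn [-0.004 -0.001 -0.   ] pos [ 0.1284 -0.483   0.231 ] F [-0.37  0.32 -0.65] j [-1.31  0.21 -0.03  1.32  0.    1.57] t 0.2
[0.6386 0.0366 0.087 ]
[0.4861 0.0653 0.087 ]
[0.6695 0.219  0.087 ]
```

>>> play_rows([
  [1,50,100,-20,0,0,0],
  [1,60,200,-40,0,0,0],
  [1,100,300,-60,0,0,0],
  [1,140,368,-71,0,0,0],
  [1,160,368,-71,0,0,0],
  [1,180,368,-71,0,0,0],
  [1,180,368,-71,0,0,0],
  [1,180,368,-71,0,0,0],
  [1,180,368,-71,0,0,0],
  [1,180,368,-71,0,0,0],
  [1,180,368,-71,0,0,0],
  [1,180,368,-71,0,0,0],
], squeeze=40)

```text
time: 1.45
position: [0.4653, -0.3211, 0.0524]
eef_rot: [0.431, 0.56, -0.431, 0.561]
force: [-0.0, 0.4, -0.6]
gripper_width: -0.002
```

```bash
python3 - <<'E'
from h import *
s=env.get_state();print(s["position"],s["force"],s["joint_pos"].round(3),s["gripper_width"],s["time"])
E
```

```text
[ 0.4652596  -0.32112915  0.05236405] [-0.03234639  0.42461117 -0.63026483] [-0.604  0.44  -0.183  0.946 -0.     2.279] -0.0016672519351782296 1.45
```

>>> play_rows([
  [1,5,0,0,0,0,0],
  [1,10,0,0,0,0,0],
  [1,12,0,0,0,0,0],
  [1,13,0,0,0,0,0],
  [1,14,0,0,0,0,0],
  [1,15,0,0,0,0,0],
  [1,15,0,0,0,0,0],
])

```text
time: 2.15
position: [0.4656, -0.3203, 0.0379]
eef_rot: [0.431, 0.56, -0.431, 0.561]
force: [-11.9, 4.6, 30.9]
gripper_width: -0.003
```

>>> play_rows([
  [1,0.5,0,0,0,0,0],
  [1,1,0,0,0,0,0],
  [1,1,0,0,0,0,0],
])

```text
time: 2.45
position: [0.4656, -0.3203, 0.0378]
eef_rot: [0.431, 0.56, -0.431, 0.561]
force: [-18.2, 9.6, 46.7]
gripper_width: -0.002
```

That end is solid: 47 N with no give. I'll confirm on the other end, more softly.

>>> play_rows([
  [1,-16,0,0,0,0,0],
  [1,-16,60,0,0,0,0],
  [1,-16,124,0,0,0,0],
  [1,-16,124,0,0,0,0],
  [1,-6,124,0,0,0,0],
  [1,-3,124,0,0,0,0],
  [1,-2,124,0,0,0,0],
  [1,-1.5,124,0,0,0,0],
  [1,-1,124,0,0,0,0],
  [1,-1,124,0,0,0,0],
])

```text
time: 3.45
position: [0.5856, -0.2885, 0.0368]
eef_rot: [0.431, 0.56, -0.431, 0.561]
force: [1.7, 1.9, 4.0]
gripper_width: 0.0
```

>>> play_rows([
  [1,0.5,0,0,0,0,0],
  [1,1,0,0,0,0,0],
  [1,1.5,0,0,0,0,0],
  [1,2,0,0,0,0,0],
  [1,2,0,0,0,0,0],
])

```text
time: 3.95
position: [0.5865, -0.2885, 0.0351]
eef_rot: [0.431, 0.56, -0.431, 0.561]
force: [6.2, 2.0, 6.2]
gripper_width: 0.001
```

>>> play_rows([
  [1,0.5,0,0,0,0,0],
  [1,1,0,0,0,0,0],
  [1,1,0,0,0,0,0],
])

```text
time: 4.25
position: [0.5866, -0.2886, 0.0341]
eef_rot: [0.431, 0.56, -0.431, 0.561]
force: [6.3, 2.3, 7.3]
gripper_width: -0.002
```

The far (+x) end gave about 4 mm at 7 N, so it is the stepped one and goes to the hinge. Now I go above the centre, open, and re-measure.

>>> play_rows([
  [1,-20,0,0,0,0,0],
  [-1,-60,0,0,0,0,0],
  [-1,-100,-62,0,0,0,0],
  [-1,-100,-62,0,0,0,0],
  [-1,-100,-62,0,0,0,0],
  [-1,-100,-62,0,0,0,0],
  [-1,-100,-62,0,0,0,0],
  [-1,-100,-62,0,0,0,0],
])

```text
time: 5.05
position: [0.5259, -0.3037, 0.1322]
eef_rot: [0.431, 0.561, -0.431, 0.56]
force: [-1.2, -0.4, -0.2]
gripper_width: 1.0
```

```bash
cat > m.py <<'E'
from h import *
def blue(i): 
    h=cv2.cvtColor(i,cv2.COLOR_RGB2HSV); return cv2.inRange(h,(100,150,60),(130,255,255))
def white(i): return cv2.morphologyEx(cv2.inRange(i,(70,70,70),(255,255,255))|blue(i),cv2.MORPH_CLOSE,np.ones((5,5)))
E
python3 - <<'E'
from m import *
S=env.grab_frame("side");s=S["color"]
c,r=blob(s,blue(s),(280,190,342,225)); P=np.array([onz(S,q,.038) for q in c[:,0]])[:,:2].astype(np.float32)
print("blue side",cv2.minAreaRect(P))
T=env.grab_frame("top");t=T["color"]
c,r=blob(t,white(t),(360,206,418,268)); P=np.array([onz(T,q,.038) for q in c[:,0]])[:,:2].astype(np.float32)
print("white top",cv2.minAreaRect(P))
to([.526,-.304,.016],down(np.deg2rad(-74.9)))
E
```

```text
blue side ((0.521942138671875, -0.3022930324077606), (0.07384058833122253, 0.019935673102736473), 13.59488296508789)
white top ((0.5815483927726746, -0.27583959698677063), (0.01748095080256462, 0.033828530460596085), 60.00954818725586)
shift mm [1.165e+02 1.000e-01 4.000e-01] turn [-0.003 -0.001  0.001] pos [ 0.5259 -0.3038  0.1325] F [-0.61  0.42 -0.45] j [-0.52  0.47  0.08  1.18 -0.    2.36] t 5.15
```

>>> play_rows([
  [-1,45,0,0,0,0,0],
  [-1,90,0,0,0,0,0],
  [-1,116,0,0,0,0,0],
  [-1,116,0,0,0,0,0],
  [1,116,0,0,0,0,0],
  [1,116,0,0,0,0,0],
  [1,116,0,0,0,0,0],
  [1,116,0,0,0,0,0],
  [1,116,0,0,0,0,0],
  [1,116,0,0,0,0,0],
  [1,116,0,0,0,0,0],
], squeeze=60)

```text
time: 6.25
position: [0.5269, -0.3047, 0.0193]
eef_rot: [0.431, 0.559, -0.431, 0.562]
force: [-0.8, 0.3, 10.0]
gripper_width: 0.505
```

>>> play_rows([
  [1,-10,0,0,0,0,0],
  [1,-40,0,0,0,0,0],
  [1,-80,0,0,0,0,0],
  [1,-120,0,0,0,0,0],
  [1,-160,0,0,0,0,0],
  [1,-200,0,0,0,0,0],
  [1,-235,0,0,0,0,0],
  [1,-240,0,0,0,0,0],
])

```text
time: 7.05
position: [0.5268, -0.3047, 0.2628]
eef_rot: [0.431, 0.558, -0.431, 0.563]
force: [1.0, -0.0, -3.7]
gripper_width: 0.497
```

```bash
python3 - <<'E'
from m import *
y=np.deg2rad(-10.8)
to([.581,.143,.26],down(y))
S=env.grab_frame("side"); cv2.imwrite("pics/lift.png",cv2.resize(S["color"][60:340,150:470],(0,0),fx=2,fy=2)[:,:,::-1])
E
```

```text
shift mm [   1.5  167.4 -418.8] turn [-1.123  0.007 -0.002] pos [ 0.5268 -0.3047  0.2628] F [ 1.   -0.03 -3.74] j [-0.52  0.44  0.37  1.49 -0.    2.36] t 7.05
```

View pics/lift.png

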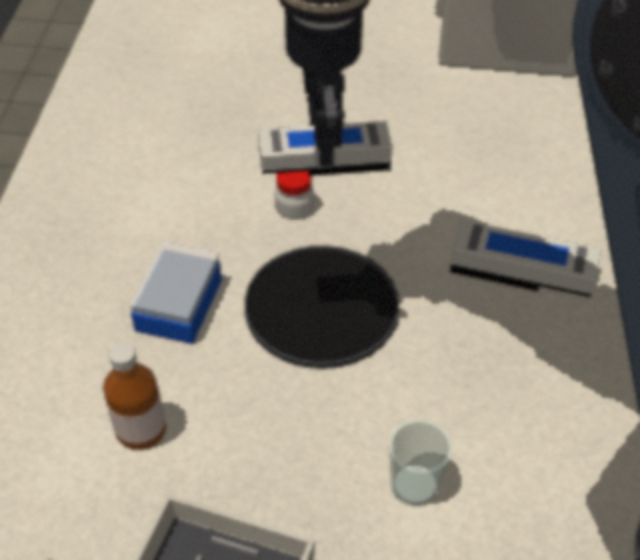

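The cassette is held level (crop, around (325,150)). The black foot is missing at its left (far-x) end, which agrees with the feel. Next: to a point short of the bay, turned.

>>> play_rows([
  [1,1,15,-40,-0.14,0,0],
  [1,1,30,-80,-0.28,0,0],
  [1,1,45,-120,-0.42,0,0],
  [1,1,60,-160,-0.56,0,0],
  [1,1,75,-200,-0.7,0,0],
  [1,1,90,-240,-0.84,0,0],
  [1,1,110,-280,-0.98,0,0],
  [1,1,125,-320,-1.123,0,0],
  [1,1,138,-350,-1.123,0,0],
  [1,1,141,-364,-1.123,0,0],
  [1,1,141,-364,-1.123,0,0],
  [1,1,141,-364,-1.123,0,0],
  [1,1,141,-364,-1.123,0,0],
])

```text
time: 8.4
position: [0.5684, 0.0827, 0.256]
eef_rot: [0.067, 0.704, -0.067, 0.704]
force: [0.3, 0.3, -5.2]
gripper_width: 0.498
```

```bash
python3 - <<'E'
from m import *
y=np.deg2rad(-10.8)
to([.581,.143,.26],down(y))
T=env.grab_frame("top");S=env.grab_frame("side")
a=cv2.resize(T["color"][150:290,150:290],(420,420),interpolation=cv2.INTER_CUBIC)
b=cv2.resize(S["color"][220:440,165:345],(0,0),fx=2,fy=2,interpolation=cv2.INTER_CUBIC)
im=np.zeros((440,780,3),np.uint8); im[:420,:420]=a; im[:440,420:780]=b
cv2.imwrite("pics/above.png",im[:,:,::-1])
E
```

```text
shift mm [-4.  61.6  1.1] turn [-0.001 -0.     0.   ] pos [0.5684 0.0827 0.256 ] F [ 0.26  0.33 -5.17] j [ 0.14  0.37  0.24  1.44 -0.    1.9 ] t 8.4
```

View pics/above.png

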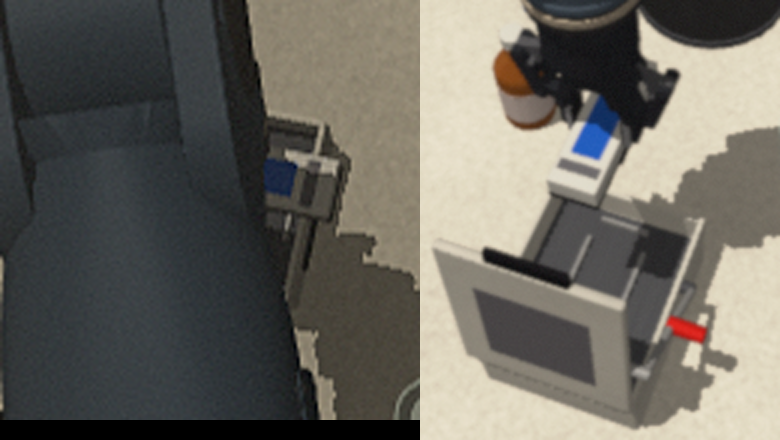

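>>> play_rows([
  [1,40,0,1,0,0,0],
  [1,80,0,1,0,0,0],
  [1,120,0,1,0,0,0],
  [1,131,20,1,0,0,0],
  [1,131,45,1,0,0,0],
  [1,131,61,1,0,0,0],
  [1,150,61,1,0,0,0],
  [1,165,61,1,0,0,0],
  [1,175,61,1,0,0,0],
  [1,178,61,1,0,0,0],
  [1,178,61,1,0,0,0],
])

```text
time: 9.6
position: [0.581, 0.1433, 0.0785]
eef_rot: [0.066, 0.704, -0.067, 0.704]
force: [-0.8, -0.0, -3.8]
gripper_width: 0.498
```

```bash
python3 - <<'E'
from m import *
to([.581,.143,.065],down(np.deg2rad(-10.8)))
S=env.grab_frame("side")
print(proj(S,np.array([.581,.143,.05])),proj(S,np.array([.581,.143,.095])))
b=cv2.resize(S["color"][280:440,165:345],(0,0),fx=4,fy=3.7,interpolation=cv2.INTER_CUBIC)
cv2.imwrite("pics/in.png",b[:,:,::-1])
E
```

```text
shift mm [13.5 -0.3  0.1] turn [ 0. -0.  0.] pos [0.581  0.1433 0.0785] F [-0.8  -0.01 -3.79] j [ 0.24  0.48 -0.04  1.04 -0.    2.  ] t 9.6
[252.35781241 365.76374587] [250.30167936 356.08684977]
```

View pics/in.png

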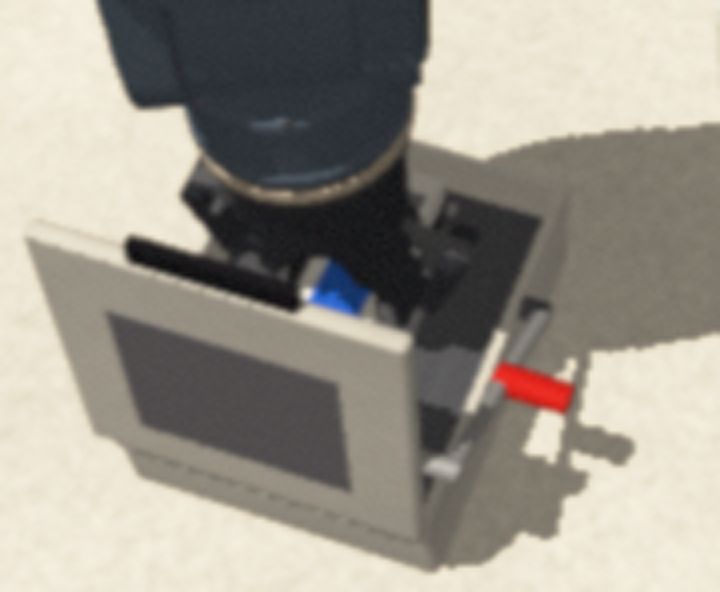

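The cassette is over the bay, about 13 mm above the floor, with no contact. I lower it slowly.

>>> play_rows([
  [1,3,0,0,0,0,0],
  [1,6,0,0,0,0,0],
  [1,8,0,0,0,0,0],
  [1,9,0,0,0,0,0],
  [1,10,0,0,0,0,0],
  [1,10,0,0,0,0,0],
])

```text
time: 10.25
position: [0.5809, 0.1436, 0.0682]
eef_rot: [0.066, 0.704, -0.066, 0.704]
force: [-0.3, 0.4, -3.4]
gripper_width: 0.501
```

>>> play_rows([
  [1,1,0,0,0,0,0],
  [1,2,0,0,0,0,0],
  [1,2.5,0,0,0,0,0],
  [1,2.5,0,0,0,0,0],
])

```text
time: 10.65
position: [0.5809, 0.1436, 0.0657]
eef_rot: [0.066, 0.704, -0.066, 0.704]
force: [-0.5, 0.1, -3.4]
gripper_width: 0.501
```

>>> play_rows([
  [1,0.5,0,0,0,0,0],
  [1,1,0,0,0,0,0],
  [1,1.5,0,0,0,0,0],
  [1,1.5,0,0,0,0,0],
])

```text
time: 11.05
position: [0.581, 0.1436, 0.0654]
eef_rot: [0.066, 0.704, -0.066, 0.704]
force: [-7.4, -2.0, 13.3]
gripper_width: 0.493
```

>>> play_rows([
  [1,0.5,0,0,0,0,0],
  [1,1,0,0,0,0,0],
  [1,1.5,0,0,0,0,0],
  [1,1.5,0,0,0,0,0],
])

```text
time: 11.45
position: [0.581, 0.1436, 0.0653]
eef_rot: [0.067, 0.703, -0.066, 0.705]
force: [-15.9, -3.0, 35.8]
gripper_width: 0.5
```

Contact at the expected height. I relax the press, open and lift.

>>> play_rows([
  [1,-2,0,0,0,0,0],
  [1,-2,0,0,0,0,0],
  [0,-2,0,0,0,0,0],
  [-0.4,-2,0,0,0,0,0],
  [-0.7,-2,0,0,0,0,0],
  [-1,-2,0,0,0,0,0],
  [-1,-2,0,0,0,0,0],
  [-1,-2,0,0,0,0,0],
  [-1,-15,0,0,0,0,0],
  [-1,-40,0,0,0,0,0],
  [-1,-80,-20,0,0,0,0],
  [-1,-120,-50,0,0,0,0],
  [-1,-160,-100,0,0,0,0],
  [-1,-200,-150,0,0,0,0],
  [-1,-240,-190,0,0,0,0],
  [-1,-240,-240,0,0,0,0],
  [-1,-240,-260,0,0,0,0],
  [1,-240,-260,0,0,0,0],
])

```text
time: 13.25
position: [0.5315, -0.1165, 0.3053]
eef_rot: [0.068, 0.703, -0.069, 0.705]
force: [0.3, 0.3, -0.2]
gripper_width: 0.859
```

```bash
python3 - <<'E'
from m import *
S=env.grab_frame("side");T=env.grab_frame("top")
a=cv2.resize(T["color"][150:290,150:290],(420,420),interpolation=cv2.INTER_CUBIC)
b=cv2.resize(S["color"][300:440,165:325],(0,0),fx=2.3,fy=3,interpolation=cv2.INTER_CUBIC)
im=np.zeros((420,420+b.shape[1],3),np.uint8); im[:,:420]=a; im[:,420:]=b
cv2.imwrite("pics/placed.png",im[:,:,::-1])
s=env.get_state();print(s["position"],s["joint_pos"].round(2),s["force"])
for f,bx in((T,(180,180,260,250)),(S,(215,320,300,395))):
    c,r=blob(f["color"],blue(f["color"]),bx); P=np.array([onz(f,q,.084) for q in c[:,0]])[:,:2].astype(np.float32); print(cv2.minAreaRect(P))
E
```

```text
[ 0.53209437 -0.11271136  0.30380013] [-0.21  0.31  0.28  1.54  0.    1.55] [ 1.06594131  0.62921971 -0.13285488]
((0.581599771976471, 0.14091691374778748), (0.07783373445272446, 0.023101773113012314), 78.24444580078125)
((0.5764208436012268, 0.1289832592010498), (0.04713315889239311, 0.02188459411263466), 78.0578384399414)
```

View pics/placed.png

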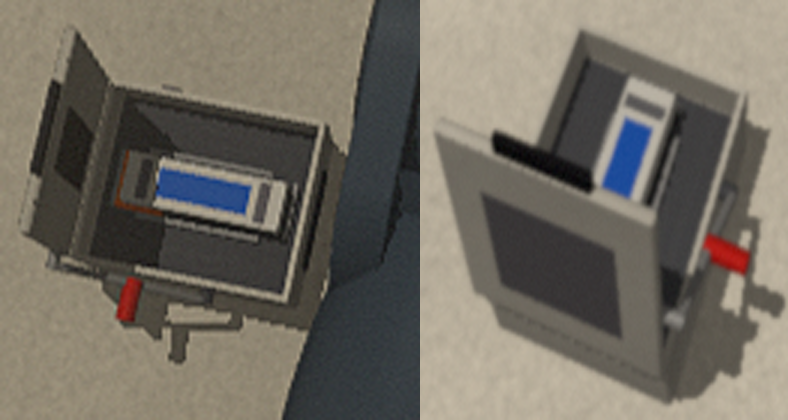

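The cassette lies between the rails. Its label centre reads (0.5816, 0.1409), within 2–3 mm of the bay, at the right yaw and over the ledge. Next, the knuckle.

```bash
cat >> h.py <<'E'
y=np.deg2rad(-10.8); BAY=np.array([.581,.143,.05]); W=np.array([[np.cos(y),-np.sin(y),0],[np.sin(y),np.cos(y),0],[0,0,1]])
def w2(p): return BAY*[1,1,0]+W@np.array(p)   # warmer x,y, height above bench
def lean(a): # tool x = down tilted to warmer +y by a, jaw along warmer x
    x=W@np.array([0,np.sin(a),-np.cos(a)]); z=W@np.array([1.,0,0]); return np.column_stack([x,np.cross(z,x),z])
E
python3 - <<'E'
from h import *
d=np.array([0,.56,-.83]); pin=np.array([-.108,.0338,.1207])
for k in (.11,.025): print(w2(pin-k*d).round(4)); to(w2(pin-k*d),lean(.594))
E
```

```text
[0.4697 0.1359 0.212 ]
shift mm [  91.7  232.3 -108.4] turn [-0.001  0.002  0.594] pos [ 0.5321 -0.1127  0.3038] F [ 1.07  0.63 -0.13] j [-0.21  0.31  0.28  1.54  0.    1.55] t 13.35
[0.4786 0.1827 0.1414]
shift mm [ 162.3  279.9 -108.6] turn [-0.001  0.002  0.594] pos [ 0.5321 -0.1127  0.3038] F [ 1.07  0.63 -0.13] j [-0.21  0.31  0.28  1.54  0.    1.55] t 13.35
```

>>> play_rows([
  [1,10,20,-20,0,0,0.1],
  [1,20,60,-50,0,0,0.2],
  [1,40,100,-80,0,0,0.3],
  [1,60,150,-108,0,0,0.4],
  [1,80,190,-108,0,0,0.5],
  [1,92,232,-108,0,0,0.594],
  [1,92,232,-108,0,0,0.594],
  [1,92,232,-108,0,0,0.594],
  [1,92,232,-108,0,0,0.594],
  [1,92,232,-108,0,0,0.594],
])

```text
time: 14.35
position: [0.4701, 0.1359, 0.2116]
eef_rot: [0.269, 0.653, 0.142, 0.693]
force: [-0.6, 0.9, -0.3]
gripper_width: -0.002
```

```bash
python3 - <<'E'
from h import *
d=np.array([0,.56,-.83]); pin=np.array([-.108,.0338,.1207])
to(w2(pin-.012*d),lean(.594))
S=env.grab_frame("side")
cv2.imwrite("pics/kn.png",cv2.resize(S["color"][240:440,165:345],(0,0),fx=3,fy=3,interpolation=cv2.INTER_CUBIC)[:,:,::-1])
E
```

```text
shift mm [97.8  0.2 -0.5] turn [0.001 0.001 0.001] pos [0.4701 0.1359 0.2116] F [-0.64  0.92 -0.29] j [-0.09  0.1  -0.36  1.04  0.59  1.69] t 14.35
```

View pics/kn.png

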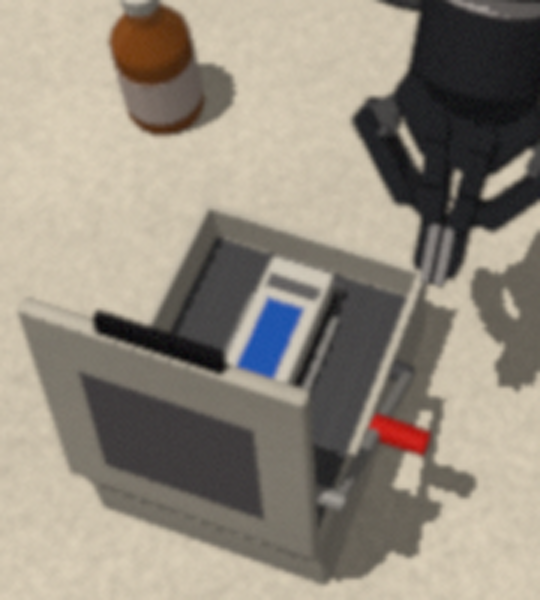

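>>> play_rows([
  [1,30,0,0,0,0,0],
  [1,60,0,0,0,0,0],
  [1,85,0,0,0,0,0],
  [1,92,0,0,0,0,0],
  [1,96,0,0,0,0,0],
  [1,100,0,0,0,0,0],
  [1,103,0,0,0,0,0],
  [1,106,0,0,0,0,0],
  [1,108,0,0,0,0,0],
])

```text
time: 15.3
position: [0.4813, 0.1955, 0.1215]
eef_rot: [0.27, 0.653, 0.143, 0.693]
force: [-0.2, -2.9, 1.1]
gripper_width: -0.001
```

>>> play_rows([
  [1,2,0,0,0,0,0],
  [1,4,0,0,0,0,0],
  [1,6,0,0,0,0,0],
  [1,8,0,0,0,0,0],
  [1,10,0,0,0,0,0],
  [1,10,0,0,0,0,0],
])

```text
time: 15.9
position: [0.4819, 0.2013, 0.1128]
eef_rot: [0.269, 0.654, 0.143, 0.693]
force: [-0.6, -1.6, 0.8]
gripper_width: 0.0
```

```bash
cat > pin.py <<'E'
from m import *
def red(i):
    h=cv2.cvtColor(i,cv2.COLOR_RGB2HSV); return cv2.inRange(h,(0,190,60),(5,255,255))|cv2.inRange(h,(175,190,60),(180,255,255))
S=env.grab_frame("side")
c,r=blob(S["color"],red(S["color"]),(270,350,330,430)); print("side red",r,cv2.contourArea(c))
s=env.get_state(); print(s["position"],s["force"].round(1),"warmer TCP",(W.T@(s["position"]-BAY*[1,1,0])).round(4))
E
python3 pin.py
```

```text
side red ((296.0, 393.0000305175781), (18.34120750427246, 6.957010269165039), 18.434947967529297) 52.5
[0.48185586 0.20131416 0.11293205] [ 0.3 -0.9  0.2] warmer TCP [-0.1083  0.0387  0.1129]
```

>>> play_rows([
  [1,2,0,0,0,0,0],
  [1,4,0,0,0,0,0],
  [1,6,0,0,0,0,0],
  [1,6,0,0,0,0,0],
  [1,-10,0,0,0,0,0],
  [1,-50,0,0,0,0,0],
  [1,-100,0,0,0,0,0],
  [1,-140,0,0,0,0,0],
  [1,-170,0,0,0,0,0],
])

```text
time: 16.85
position: [0.4643, 0.1068, 0.2562]
eef_rot: [0.27, 0.653, 0.143, 0.693]
force: [1.0, 0.1, 0.1]
gripper_width: 0.002
```

```bash
python3 pin.py; python3 - <<'E'
from h import *
S=env.grab_frame("side")
d=np.array([0,.56,-.83]); pin=np.array([-.108,.0338,.1207])
for k in (0,.01,.02): print(proj(S,w2(pin+k*d)))
# hood geometry: outer face edge at 1.48, pushing point
for th in (1.48,): 
  for r in(.19,.15): print((np.array([0,.095-r*np.cos(th)+.01*np.sin(th),.087+r*np.sin(th)+.01*np.cos(th)])).round(4))
to(w2([0,-.02,.40]),lean(0)); to(w2([0,.19,.40]),lean(0)); to(w2([0,.19,.25]),lean(0))
E
```

```text
side red ((295.79998779296875, 395.10003662109375), (18.024978637695312, 7.273237705230713), 18.434947967529297) 93.5
[0.46514273 0.10543794 0.25917548] [-0.1 -1.2  4.9] warmer TCP [-0.1068 -0.0586  0.2592]
[298.08410148 384.76109949]
[297.1209466  389.41263416]
[296.16488572 394.02990851]
[0.     0.0877 0.2771]
[0.     0.0914 0.2373]
shift mm [-96.9 111.2 107.1] turn [ 0.     0.005 -0.595] pos [0.4656 0.1063 0.257 ] F [ 0.96 -0.11  0.57] j [-0.15  0.08 -0.26  1.2   0.59  1.61] t 16.95
shift mm [ 20.8 285.1 106.8] turn [ 0.     0.005 -0.595] pos [0.4656 0.1063 0.257 ] F [ 0.96 -0.11  0.57] j [-0.15  0.08 -0.26  1.2   0.59  1.61] t 16.95
shift mm [145.  201.1 106.1] turn [ 0.     0.005 -0.595] pos [0.4656 0.1063 0.257 ] F [ 0.96 -0.11  0.57] j [-0.15  0.08 -0.26  1.2   0.59  1.61] t 16.95
```

The stay is broken: the pin went about 22 mm and stays there. Next, up and over the hood to its outer side.

>>> play_rows([
  [1,-60,0,30,0,0,-0.1],
  [1,-90,50,60,0,0,-0.2],
  [1,-97,80,90,0,0,-0.3],
  [1,-80,100,90,0,0,-0.4],
  [1,-50,80,88,0,0,-0.5],
  [1,-50,78,88,0,0,-0.595],
  [1,-50,78,88,0,0,-0.595],
  [1,-50,78,88,0,0,-0.595],
])

```text
time: 17.75
position: [0.5575, 0.1283, 0.3382]
eef_rot: [0.066, 0.704, -0.066, 0.704]
force: [0.7, -0.7, 0.6]
gripper_width: 0.003
```

```bash
python3 - <<'E'
from h import *
to(w2([-.02,.15,.345]),lean(0)); to(w2([-.02,.15,.24]),lean(0))
E
```

```text
shift mm [ -6.6 168.8   0.6] turn [ 0.002 -0.001 -0.001] pos [0.5575 0.1283 0.3382] F [ 0.68 -0.67  0.62] j [0.23 0.39 0.48 1.66 0.   1.98] t 17.75
shift mm [ 98.4 168.7   0.7] turn [ 0.002 -0.001 -0.001] pos [0.5575 0.1283 0.3382] F [ 0.68 -0.67  0.62] j [0.23 0.39 0.48 1.66 0.   1.98] t 17.75
```

>>> play_rows([
  [1,-14,20,0,0,0,0],
  [1,-14,60,0,0,0,0],
  [1,-14,100,0,0,0,0],
  [1,-14,140,0,0,0,0],
  [1,-14,169,0,0,0,0],
  [1,-14,169,0,0,0,0],
  [1,20,169,0,0,0,0],
  [1,60,169,0,0,0,0],
  [1,98,169,0,0,0,0],
  [1,98,169,0,0,0,0],
  [1,98,169,0,0,0,0],
])

```text
time: 18.85
position: [0.5893, 0.2921, 0.2431]
eef_rot: [0.067, 0.704, -0.067, 0.704]
force: [0.4, 0.6, 2.2]
gripper_width: 0.003
```

```bash
python3 - <<'E'
from h import *
to(w2([-.02,.15,.24]),lean(0))
s=env.get_state(); p=s["position"]; R=Rt.from_quat(s["eef_rot"]).as_matrix()
r=.15
for th in np.arange(1.48,-.03,-.08):
    q=np.array([-.02,.095-r*np.cos(th)+.01*np.sin(th)+.011,.087+r*np.sin(th)+.01*np.cos(th)])
    print(round(th,2),(R.T@(w2(q)-p)*1e3).round(1))
S=env.grab_frame("side")
cv2.imwrite("pics/over.png",cv2.resize(S["color"][240:440,165:345],(0,0),fx=2.5,fy=2.5,interpolation=cv2.INTER_CUBIC)[:,:,::-1])
E
```

```text
shift mm [ 3.1  2.  -0.2] turn [-0.001  0.001 -0.001] pos [0.5893 0.2921 0.2431] F [0.36 0.59 2.18] j [0.46 0.57 0.51 1.52 0.   2.22] t 18.85
1.48 [  5.8 -45.6  -0.2]
1.4 [  6.5 -57.6  -0.2]
1.32 [  8.2 -69.5  -0.1]
1.24 [ 10.9 -81.2  -0.1]
1.16 [ 14.5 -92.7  -0.1]
1.08 [ 1.900e+01 -1.039e+02 -1.000e-01]
1.0 [ 2.440e+01 -1.146e+02 -1.000e-01]
0.92 [ 3.060e+01 -1.249e+02 -1.000e-01]
0.84 [ 3.760e+01 -1.347e+02 -1.000e-01]
0.76 [ 4.540e+01 -1.438e+02 -1.000e-01]
0.68 [ 5.390e+01 -1.524e+02 -1.000e-01]
0.6 [ 6.300e+01 -1.602e+02 -1.000e-01]
0.52 [ 7.280e+01 -1.672e+02 -1.000e-01]
0.44 [ 8.300e+01 -1.735e+02 -1.000e-01]
0.36 [ 9.380e+01 -1.789e+02 -1.000e-01]
0.28 [ 1.049e+02 -1.834e+02 -1.000e-01]
0.2 [ 1.164e+02 -1.871e+02 -1.000e-01]
0.12 [ 1.281e+02 -1.898e+02 -1.000e-01]
0.04 [ 1.400e+02 -1.915e+02 -1.000e-01]
```

View pics/over.png

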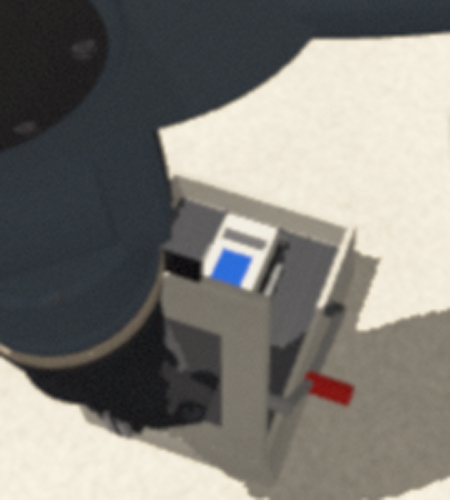

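The tool is behind the hood and clear of it. I push at about 0.4–0.5 rad/s.

>>> play_rows([
  [1,4,-20,0,0,0,0],
  [1,5,-35,0,0,0,0],
  [1,6,-42,0,0,0,0],
  [1,6,-46,0,0,0,0],
  [1,6,-50,0,0,0,0],
  [1,6,-54,0,0,0,0],
  [1,6.5,-58,0,0,0,0],
  [1,7,-64,0,0,0,0],
  [1,8,-70,0,0,0,0],
  [1,9.5,-76,0,0,0,0],
  [1,11,-82,0,0,0,0],
  [1,13,-88,0,0,0,0],
  [1,14.5,-93,0,0,0,0],
  [1,16.5,-98,0,0,0,0],
  [1,19,-104,0,0,0,0],
])

```text
time: 20.4
position: [0.5695, 0.1906, 0.2218]
eef_rot: [0.066, 0.704, -0.067, 0.704]
force: [-1.6, 2.8, 0.2]
gripper_width: -0.0
```

```bash
python3 pin.py
```

```text
side red ((296.25, 400.2500305175781), (15.811387062072754, 7.273237705230713), 18.43494987487793) 89.5
[0.56933141 0.18974087 0.22142129] [-0.9  0.1  0.8] warmer TCP [-0.0202  0.0437  0.2214]
```

>>> play_rows([
  [1,2.5,-5,0,0,0,0],
  [1,5.4,-10.7,0,0,0,0],
  [1,8.4,-16,0,0,0,0],
  [1,11.6,-21,0,0,0,0],
  [1,15,-26,0,0,0,0],
  [1,18.6,-30.8,0,0,0,0],
  [1,22.4,-35.4,0,0,0,0],
  [1,26.4,-40,0,0,0,0],
  [1,30.5,-44.3,0,0,0,0],
  [1,35,-48.5,0,0,0,0],
  [1,39.3,-52.5,0,0,0,0],
  [1,44,-56.3,0,0,0,0],
  [1,49,-60,0,0,0,0],
  [1,53.8,-63.3,0,0,0,0],
  [1,59,-66.5,0,0,0,0],
  [1,64,-69.6,0,0,0,0],
  [1,69.4,-72.4,0,0,0,0],
  [1,74.8,-75,0,0,0,0],
  [1,80.3,-77.3,0,0,0,0],
  [1,86,-79.5,0,0,0,0],
])

```text
time: 22.45
position: [0.5546, 0.1126, 0.1355]
eef_rot: [0.066, 0.704, -0.067, 0.704]
force: [-0.7, 1.6, 0.9]
gripper_width: 0.002
```

```bash
python3 pin.py
```

```text
side red ((298.6000061035156, 401.2000427246094), (17.076295852661133, 6.957010269165039), 18.43494987487793) 86.5
[0.55425086 0.11229047 0.13462717] [-0.3 -0.9 -1.3] warmer TCP [-0.0205 -0.0352  0.1346]
```

>>> play_rows([
  [1,6,-2,0,0,0,0],
  [1,11.5,-4,0,0,0,0],
  [1,17,-5,0,0,0,0],
  [1,23,-6.5,0,0,0,0],
  [1,29,-7.5,0,0,0,0],
  [1,33,-8,0,0,0,0],
  [1,35,-8,0,0,0,0],
  [1,37,-8,0,0,0,0],
  [1,38,-8,0,0,0,0],
  [1,38,-8,0,0,0,0],
])

```text
time: 23.5
position: [0.5532, 0.105, 0.098]
eef_rot: [0.066, 0.704, -0.067, 0.704]
force: [-0.0, 0.4, -0.6]
gripper_width: -0.001
```

>>> play_rows([
  [1,0.5,0,0,0,0,0],
  [1,1,0,0,0,0,0],
  [1,1,0,0,0,0,0],
])

```text
time: 23.8
position: [0.5533, 0.1049, 0.0971]
eef_rot: [0.066, 0.704, -0.067, 0.704]
force: [0.0, -0.1, 0.6]
gripper_width: 0.001
```

>>> play_rows([
  [1,0.5,0,0,0,0,0],
  [1,1,0,0,0,0,0],
  [1,1.5,0,0,0,0,0],
  [1,2,0,0,0,0,0],
  [1,2,0,0,0,0,0],
])

```text
time: 24.3
position: [0.5534, 0.1049, 0.0968]
eef_rot: [0.066, 0.703, -0.067, 0.705]
force: [-10.2, -2.3, 27.5]
gripper_width: -0.001
```

>>> play_rows([
  [1,0.5,0,0,0,0,0],
  [1,1,0,0,0,0,0],
  [1,1,0,0,0,0,0],
])

```text
time: 24.6
position: [0.5535, 0.1049, 0.0967]
eef_rot: [0.066, 0.703, -0.067, 0.705]
force: [-16.3, -3.2, 42.2]
gripper_width: -0.001
```

Firm stop at z = 0.0967, where a shut hood should be (0.097). I back off and look.

>>> play_rows([
  [1,-10,0,0,0,0,0],
  [1,-50,0,0,0,0,0],
  [1,-100,-20,0,0,0,0],
  [1,-140,-60,0,0,0,0],
  [1,-180,-100,0,0,0,0],
  [1,-200,-150,0,0,0,0],
  [1,-200,-200,0,0,0,0],
  [1,-200,-240,0,0,0,0],
  [1,-200,-240,0,0,0,0],
])

```text
time: 25.5
position: [0.5074, -0.1349, 0.2948]
eef_rot: [0.067, 0.704, -0.069, 0.704]
force: [0.3, 1.2, 0.5]
gripper_width: -0.004
```

```bash
python3 - <<'E'
from m import *
S=env.grab_frame("side");T=env.grab_frame("top")
a=cv2.resize(T["color"][150:290,150:290],(420,420),interpolation=cv2.INTER_CUBIC)
b=cv2.resize(S["color"][150:440,165:415],(0,0),fx=1.45,fy=1.45)[:420]
im=np.zeros((420,420+b.shape[1],3),np.uint8); im[:,:420]=a; im[:b.shape[0],420:]=b
cv2.imwrite("pics/shut.png",im[:,:,::-1])
print(env.get_state()["force"])
S2=S; 
for z in (.097,): 
  for xy in((-.08,-.095),(.08,-.095)): print("exp edge corner side",proj(S,w2([*xy,z])).round(1),"top",proj(T,w2([*xy,z])).round(1))
E
```

```text
[ 0.75915267 -0.26800606 -0.75504206]
exp edge corner side [306.3 324.8] top [245.7 250.3]
exp edge corner side [231.6 302.5] top [258.2 189.3]
```

View pics/shut.png

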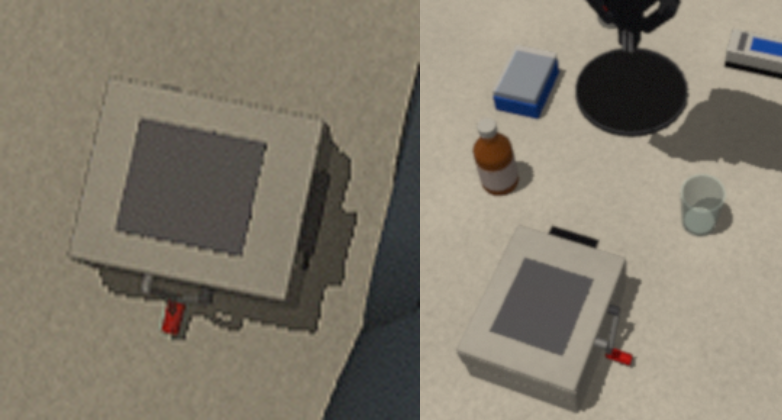

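The hood is shut: its edge corners are at about (306,329) in the side view and (258,191) in the top view, where (306,325) and (258,189) were expected. The bystanders stand where they did. Handing in.

```bash
python3 -c "
from workcell import env
print(env.sign_off())"
```

```text
the job is handed in; nothing more can be done
None
```

I loaded the cassette, broke the stay and shut the hood, and handed the job in at about 26 s of the 72 s allowed. Sign-off gives no verdict.

- **Which end is stepped:** the near end of the cassette was solid (47 N with no give). The far end gave about 4 mm at 7 N, so I put it over the ledge. The lifted view agreed: the black foot is missing at that end.
- **Cassette placing:** it touched down at the expected height. In the top view its centre was within 2–3 mm of the bay's, and aligned with it. I did not measure the tilt directly. The side view disagreed (12–15 mm off), but the hood hid part of the label there.
- **Stay:** the pin moved about 22 mm and stayed there.
- **Hood:** I lowered it at a commanded 0.4–0.5 rad/s. It stopped firmly at 0.0967 m against the expected 0.097 m. Its edge corners in the last pictures were within about 1.5 px (top) and 4 px (side) of where a shut hood's should be.
- **Bystanders:** the bottle, beaker and tip box looked unmoved in the last picture. The jar was partly hidden there by the gripper and I did not check it separately. I did not measure any of the four.
- **Clearance:** the arm was clear of everything at hand-in.

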